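# Square a plate carrier in the scanner's corner

## Task

Take the push stick from its sloping rest and use it to nudge the flat plate carrier on the scanner until the carrier sits square in the corner, touching both steel stops. Slide the carrier with the stick only, never with the gripper, and keep it flat on the stage. Then put the stick back in its rest, and leave the rack, bottle and beaker alone.

Things in the scene. Friction and masses are not known exactly. Their poses are not given: they have to be found in the camera images.
- scanner: Plate scanner: low cream housing 220 (its x) by 270 (its y) mm, its x pointing to the robot's left, give or take 0.5 rad; origin on the bench. Its top is the flat stage, 30 mm above the bench, x -120 to +100, y -135 to +135 mm. Two steel stops, 10 mm thick, rise 12 mm above it: the long one (along y) has its inner face at x = +75, y -80 to +70; the short one (along x) at y = +60, x -55 to +75.
- corner (a point): The inner corner where the inner faces of the two stops meet, at stage height; axes as the scanner's: the long stop's face is the plane x = 0, the short stop's the plane y = 0, and the carrier must end in the -x, -y quarter.
- bar (a point): Middle of the underside, 75 mm above the stage, of the fixed reading bar: 30 (x) by 268 (y) by 20 mm high, crossing the stage at scanner x -63 to -33; posts at y = +-125 mm. An upright stick does not fit under it: to push the carrier's -x edge, which ends at scanner x = -25, lean the stick 32 to 50 degrees, top towards scanner -x. The carrier's -y edge can be pushed with it upright.
- carrier_centre (a point): Plate carrier: loose flat aluminium frame with a white plate in it, 100 (its x) by 80 (its y) by 10 mm, about 0.13 to 0.25 kg, sliding easily on the stage; this point is its centre, 5 mm above its underside. It starts 12 to 35 mm short of both stops, turned up to 0.15 rad. Home, its centre is 50 mm from the long stop's face and 40 mm from the short stop's, its x along the scanner's x.
- rest: Grey fixed rest, foot 130 by 75 mm, left or right of the scanner, its x pointing to the robot's left, give or take 0.5 rad; origin on the bench. Its open trough, 20 mm wide inside and 105 mm long, slopes in its x-z plane 40 degrees from vertical, upper end towards its -x; it is open above and towards +x, with a stop plate at the lower end.
- rest_grip (a point): Where the push stick's grip point is when the stick lies home in the rest: 45 mm towards -x from the rest's origin and 129 mm above the bench; axes as the rest's.
- pusher_grip (a point): Push stick, 175 mm long, 70 g: white square bar 14 by 14 mm with a 25 mm round steel nose. Its z runs up the stick from nose to top. This point is on its centre line, 140 mm from the nose's end, 35 mm below the top; the top 70 mm stand clear of the trough. In the rest it leans 40 degrees, top to the rest's -x, two flat sides facing the rest's +-y. Tilt the gripper with it, lift straight up.
- pusher_tip (a point): Centre of the push stick's ball end (radius 5 mm), 135 mm from the grip point; axes as pusher_grip's.
- vial_rack: Bystander: loose blue block 90 by 70 mm with six small vials, 50 mm high; origin under its centre.
- solvent: Bystander: loose amber bottle, diameter 70, 150 mm high; origin under its centre.
- beaker: Bystander: loose glass beaker, diameter 68, 85 mm high; origin under its centre.
Mind the look-alikes: they are no part of the job. What is meant by the part that bears carrier_centre is not purple, and is the smaller of those in its own colour.

How it is judged:
By the outcome, as a careful person would: the job done as asked, in the order asked, and still so for the second after the job is handed in, with the robot touching nothing.
It also fails if it takes over 72 s, if anything falls off the work surface, if the arm or the gripper's body presses on something with over 40 N, if the wrist force passes 120 N, or if a joint passes its speed limit or range.

## Robot

A 6-joint arm with a two-finger parallel gripper is mounted at the origin on the work surface. World frame = base frame: x ahead of the robot, y to its left, z up, the work surface at z = 0. Lengths are in mm, angles in rad, forces in N, time in s.
With the tool pointing down it reaches from about 400 to 925 mm from the base axis. Payload 12.5 kg.
Tool frame: the origin (TCP) lies on the centre line of the jaws, within the pads' length; the fingertips stand 14 mm ahead of it and the grasp point (between the pads) lies 5 mm behind it; z points along the fingers, x is the direction in which the jaws open and shut, and the axes are right-handed (so a half turn about z gives the same grasp; the last joint's range is limited). The gripper opens to 95 mm and grips with 3 to 60 N. Pads are 20 mm wide; open, the fingers measure 119 mm over their backs; the gripper's body (75 mm by 180 mm) begins 59 mm behind the grasp point.
Start: joints at [-1.407, 0.491, 1.559, -0, 1.092, -0.106], TCP at [166.609, -602.401, 228.661] pointing down, gripper open.
Joint ranges: [-3.1, 3.1], [-0.84, 2.19], [0.05, 2.79], [-1.13, 4.28], [0.06, 2.93], [-2.69, 2.69]. Speed limits (rad/s): [2.22, 2.22, 2.79, 3.14, 3.14, 3.14].

## Interface

Orientations are given as [roll, pitch, yaw] about the fixed x, y, z axes, in that order (R = Rz(yaw) Ry(pitch) Rx(roll)).
In Python, from cell import state, read_camera, job_done gives the robot as it stands.
- The arm moves only by the shell command python3 -m handwheel 'ROWS'. ROWS is JSON, a list of rows, each an object of numbers: "hand": the finger opening in m, from 0 to 0.0951; "x", "y", "z": the shift along the world's x, y, z in m; "spin": the turn about the world's z in units of 5 degrees (1.0 is 5 degrees). In form: [{"hand": .., "x": .., "y": .., "z": .., "spin": ..}, ...]. A call has 1 to 20 rows; each row is the pose to reach, as a shift and turn from the pose commanded when the call began; what a row does not reach only later rows make up. A row lasts 1/12 s, in which the tool goes at most 41.7 mm and 7.16 degrees, less where a joint would pass 70% of its speed; a pose out of reach is approached as far as the arm can. A call with a gripper value outside its range is refused whole. The fingers move at their own pace and stop on an object; the grip force is fixed at half the most. Time passes only in rows, so rows that repeat a pose let the fingers close. It gives the time, the measured TCP pose, the force and the opening at its end, in the units of the state.
- state(): the state, without advancing time (a new reading comes with each control period).
- read_camera(name): name is "scene" or "top" or "wrist"; returns a dict with "img" (480x640x3 uint8, red, green, blue), "fx", "fy", "cx", "cy" (pixels), "T" (4x4, takes a point from camera to world coordinates). Camera axes: x right, y down, z forward; pixel columns grow to the right and rows downward; lengths in mm; the calibration is good to about 2 mm. The wrist camera is an equidistant fisheye: a pixel r from the principal point sees the ray r / f radians off the axis. A picture is of the moment at which its call begins. There is no depth.
- job_done(): hands the job in, once; it reports no verdict.
The state is a dict: "t": time; "joints": joint angles; "qvel": joint speeds; "tau": joint torques, N m; "eef_pos": TCP position; "tcp_rot": TCP orientation; "ft_force": force on the tool from outside, world axes, zero at the start; "moment": the same for the moment, N m; "opening": opening from 0.0 (shut) to 1.0 (fully open).
Only numpy, scipy, OpenCV 4.12 (cv2) and the standard library are available. Lean on these libraries where they do the work, as an engineer would, in place of code of your own. Each camera call takes 0.05 s, during which the arm holds its last target. There are 200 camera calls.

## Working session

There is one attempt and no reset: what is moved stays moved. The work goes in short steps, Python scripts to look and compute and a shell command to move; the robot and the scene stay as the last step left them, time stands still between calls to the robot, and variables do not carry over. Pictures are saved under pics/ and viewed, about 8 in all and at most 12, crops included, and the job is handed in when it is done.

```bash
ls; mkdir -p pics; cat > h.py <<'E'
import numpy as np, cv2
from cell import state, read_camera
def cam(n):
    d=read_camera(n); return d
def ray(d,u,v):
    T=np.array(d['T']); r=np.array([(u-d['cx'])/d['fx'],(v-d['cy'])/d['fy'],1.])
    return T[:3,3], T[:3,:3]@r
def onz(d,u,v,z):
    o,r=ray(d,u,v); return o+r*(z-o[2])/r[2]
def proj(d,p):
    T=np.array(d['T']); q=T[:3,:3].T@(np.array(p,float)-T[:3,3]); return np.array([d['cx']+d['fx']*q[0]/q[2], d['cy']+d['fy']*q[1]/q[2]])
def save(d,f): cv2.imwrite('pics/'+f,cv2.cvtColor(d['img'],cv2.COLOR_RGB2BGR))
E
python3 - <<'E'
from h import *
s=state();print({k:np.round(v,3).tolist() for k,v in s.items()})
for n in ('scene','top'):
    d=cam(n);save(d,n+'0.png');print(n,d['fx'],d['cx'],d['cy'],np.round(d['T'],3).tolist())
E
```

```text
pics
{'t': 0.0, 'joints': [-1.407, 0.492, 1.559, -0.0, 1.092, -0.106], 'qvel': [0.001, 0.002, -0.0, -0.001, -0.001, 0.001], 'tau': [-0.002, -61.265, -25.819, 0.069, 0.048, -0.0], 'eef_pos': [166.576, -602.156, 228.058], 'tcp_rot': [-3.141, 0.001, -1.301], 'ft_force': [-0.072, -0.123, -0.746], 'moment': [0.012, 0.024, 0.025], 'opening': 1.004}
scene 562.4392410274419 318.1203881009796 249.0948229639728 [[0.577, 0.501, -0.646, 1384.873], [0.817, -0.362, 0.449, -498.127], [-0.009, -0.786, -0.618, 779.835], [0.0, 0.0, 0.0, 1.0]]
top 443.6609846444546 314.13985674757646 231.67741376793614 [[0.026, -0.982, 0.188, 503.362], [-1.0, -0.023, 0.016, -1.88], [-0.011, -0.189, -0.982, 971.673], [0.0, 0.0, 0.0, 1.0]]
```

View pics/scene0.png

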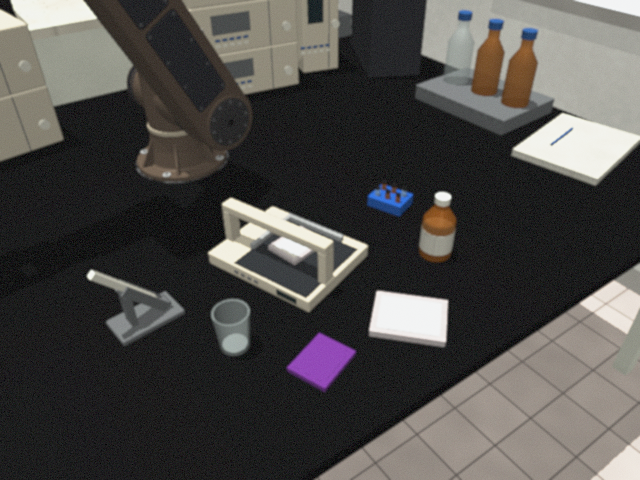

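View pics/top0.png

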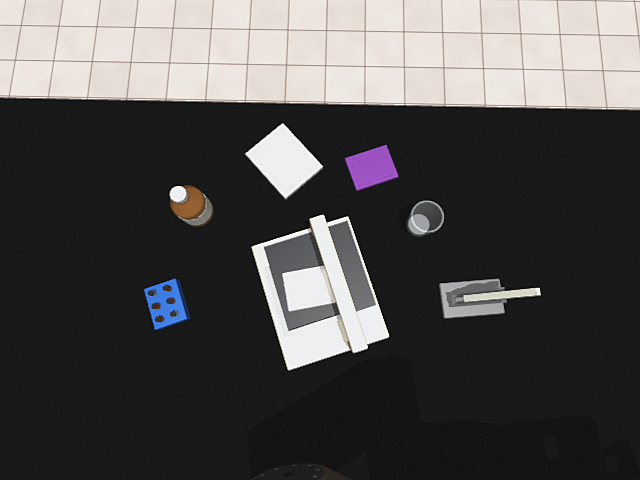

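```bash
python3 - <<'E'
from h import *
a=cv2.imread('pics/top0.png');b=cv2.imread('pics/scene0.png')
c=lambda im,x0,y0,w,h,k:cv2.resize(im[y0:y0+h,x0:x0+w],None,fx=k,fy=k,interpolation=cv2.INTER_CUBIC)
o=np.zeros((600,800,3),np.uint8)
def put(im,x,y):
    h,w=im.shape[:2];h=min(h,600-y);w=min(w,800-x);o[y:y+h,x:x+w]=im[:h,:w]
put(c(a,245,210,150,165,2.8),0,0)          # 420x462
put(c(a,435,270,110,55,2.8),0,463)
put(c(b,205,195,170,115,2.2),424,0)
put(c(b,80,260,110,85,3.2),424,260)
cv2.imwrite('pics/crop1.png',o)
E
```

```text
(no output)
```

View pics/crop1.png

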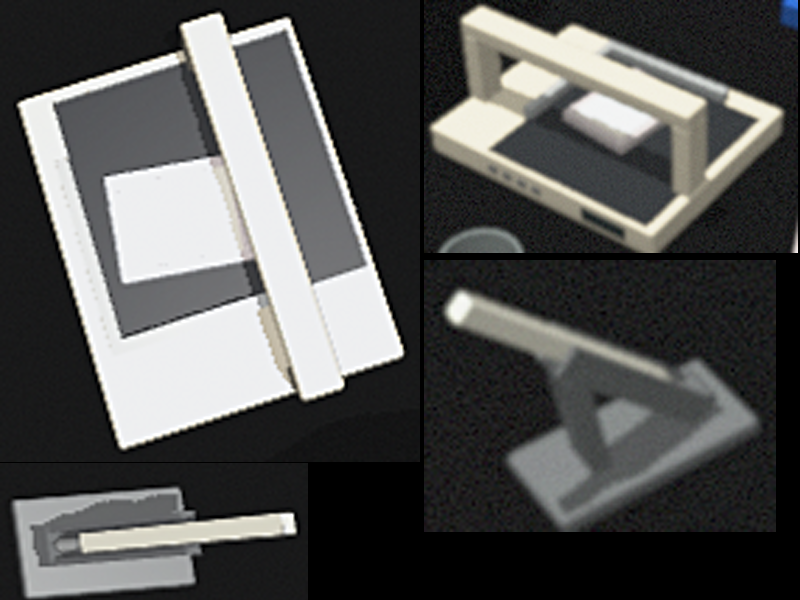

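```bash
cat >> h.py <<'E'
def fit2(src,dst):
    src=np.array(src,float)[:,:2];dst=np.array(dst)[:,:2];a=src-src.mean(0);b=dst-dst.mean(0)
    th=np.arctan2((a[:,0]*b[:,1]-a[:,1]*b[:,0]).sum(),(a*b).sum());R=np.array([[np.cos(th),-np.sin(th)],[np.sin(th),np.cos(th)]])
    t=dst.mean(0)-R@src.mean(0);return th,t,np.linalg.norm(src@R.T+t-dst,axis=1)
def tri(rs):
    A=0;b=0
    for o,r in rs:
        r=r/np.linalg.norm(r);P=np.eye(3)-np.outer(r,r);A=A+P;b=b+P@o
    return np.linalg.solve(A,b)
E
python3 - <<'E'
from h import *
d=cam('top');s=cam('scene')
g=d['img'].astype(int);hsv=cv2.cvtColor(d['img'],cv2.COLOR_RGB2HSV)
# housing: outer hull, dark plate filled
m=((g.min(2)>120)).astype(np.uint8);m[:210]=0
n,l,st,c=cv2.connectedComponentsWithStats(m)
for i in range(1,n):
    if st[i,4]>30: print(st[i],c[i].round(1))
C=lambda u,v:((u+.5)/2.8-.5+245,(v+.5)/2.8-.5+210)
q=[C(18,102),C(290,17),C(403,355),C(122,448)]
P=[onz(d,*p,30) for p in q];print('scanner',fit2([(100,-135),(-120,-135),(-120,135),(100,135)],P))
# carrier top-left, bottom-left, at z 40
for p in [(105,177),(220,157),(123,283),(243,262)]: print('carrier',onz(d,*C(*p),40).round(1))
C2=lambda u,v:((u+.5)/2.8-.5+435,(v-463+.5)/2.8-.5+270)
F=[C2(12,502),C2(180,489),C2(195,583),C2(25,598)]
for z in (0,10): print('foot',[onz(d,*p,z).round(1).tolist() for p in F], fit2([(65,-37.5),(-65,-37.5),(-65,37.5),(65,37.5)],[onz(d,*p,z) for p in F]))
tt=C2(289,523); C3=lambda u,v:((u-424+.5)/3.2-.5+80,(v-260+.5)/3.2-.5+260)
p=tri([ray(d,*tt),ray(s,*C3(460,308))]);print('sticktop',p.round(1),proj(d,p),tt,proj(s,p),C3(460,308))
print('stick side at z=155.8',onz(d,*tt,155.8))
E
```

```text
[409 210  35  25 403] [421.1 223.2]
[ 251  215  138  155 9119] [319.3 302. ]
[ 440  279   66   39 1027] [468.1 301.5]
[453 288  88  16 589] [499.3 294.7]
scanner (np.float64(1.9045116772482098), array([555.00282037,   9.33813396]), array([0.83722189, 1.08501347, 1.98750914, 1.69604952]))
carrier [592.1  77.7  40. ]
carrier [609.3  -8.2  40. ]
carrier [514.1  61.3  40. ]
carrier [531.7 -27.   40. ]
foot [[581.1, -260.9, 0.0], [594.4, -391.3, 0.0], [522.7, -399.0, 0.0], [508.1, -268.8, 0.0]] (np.float64(1.6779662471821721), array([ 551.59428446, -329.98595524]), array([0.94609146, 1.54859535, 1.52259269, 0.91171867]))
foot [[580.3, -258.2, 10.0], [593.5, -387.3, 10.0], [522.5, -394.9, 10.0], [508.0, -266.1, 10.0]] (np.float64(1.6779662471821721), array([ 551.09790397, -326.6092442 ]), array([1.15716537, 1.83676228, 1.82367892, 1.18604607]))
sticktop [ 559.7 -399.1  153.5] [537.84565283 291.08962436] (537.8928571428571, 291.10714285714283) [ 90.85597713 274.64797272] (90.90625, 274.65625)
stick side at z=155.8 [ 559.55391297 -398.04036892  155.8       ]
```

Look-alikes: white plate on the scanner (top 305,289), a larger white plate on the bench (284,160), and a purple plate (371,168). I choose the small white one on the scanner, and the close crop agrees. Next I hover over the stick.

```bash
python3 -m handwheel '[{"hand":0.095,"x":0.39,"y":0.227,"z":0.02,"spin":16.1},{"hand":0.095,"x":0.39,"y":0.227,"z":0.02,"spin":16.1},{"hand":0.095,"x":0.39,"y":0.227,"z":0.02,"spin":16.1},{"hand":0.095,"x":0.39,"y":0.227,"z":0.02,"spin":16.1},{"hand":0.095,"x":0.39,"y":0.227,"z":0.02,"spin":16.1},{"hand":0.095,"x":0.39,"y":0.227,"z":0.02,"spin":16.1},{"hand":0.095,"x":0.39,"y":0.227,"z":0.02,"spin":16.1},{"hand":0.095,"x":0.39,"y":0.227,"z":0.02,"spin":16.1},{"hand":0.095,"x":0.39,"y":0.227,"z":0.02,"spin":16.1},{"hand":0.095,"x":0.39,"y":0.227,"z":0.02,"spin":16.1},{"hand":0.095,"x":0.39,"y":0.227,"z":0.02,"spin":16.1},{"hand":0.095,"x":0.39,"y":0.227,"z":0.02,"spin":16.1},{"hand":0.095,"x":0.39,"y":0.227,"z":0.02,"spin":16.1},{"hand":0.095,"x":0.39,"y":0.227,"z":0.02,"spin":16.1},{"hand":0.095,"x":0.39,"y":0.227,"z":0.02,"spin":16.1},{"hand":0.095,"x":0.39,"y":0.227,"z":0.02,"spin":16.1},{"hand":0.095,"x":0.39,"y":0.227,"z":0.02,"spin":16.1},{"hand":0.095,"x":0.39,"y":0.227,"z":0.02,"spin":16.1}]'
python3 - <<'E'
from h import *
d=cam('wrist');save(d,'w1.png');print(d['fx'],d['cx'],d['cy'],np.round(d['T'],3).tolist())
s=state();print(s['eef_pos'],s['tcp_rot'],s['t'])
E
```

```text
t: 1.7
eef_pos: [556.1, -376.0, 248.8]
tcp_rot: [3.142, -0.0, 0.102]
ft_force: [-0.1, 1.0, -0.2]
opening: 0.999
371.64829954431775 319.1528250247784 236.98216317145338 [[0.995, 0.098, 0.026, 550.091], [0.101, -0.967, -0.234, -310.386], [0.002, 0.235, -0.972, 404.403], [0.0, 0.0, 0.0, 1.0]]
[ 556.18788208 -375.87160564  248.80334467] [ 3.14148086e+00 -2.30216451e-04  1.02715159e-01] 1.75
```

View pics/w1.png

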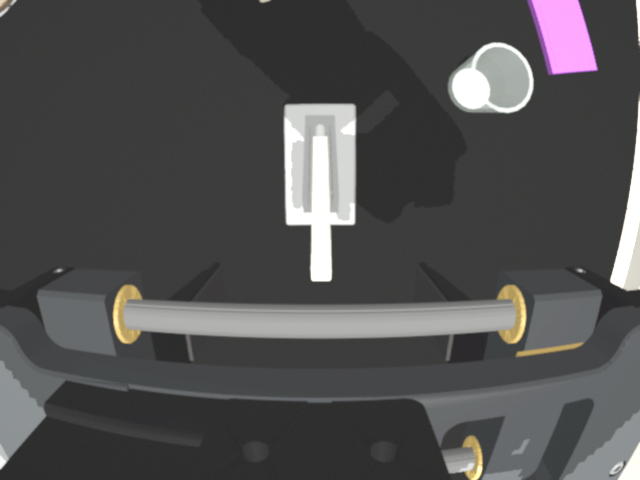

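```bash
cat >> h.py <<'E'
def wray(d,u,v):
    T=np.array(d['T']);a=np.array([(u-d['cx'])/d['fx'],(v-d['cy'])/d['fy']]);t=np.hypot(*a)
    r=np.array([*(a/t*np.sin(t)),np.cos(t)]);return T[:3,3],T[:3,:3]@r
def wonz(d,u,v,z):
    o,r=wray(d,u,v);return o+r*(z-o[2])/r[2]
E
python3 - <<'E'
from h import *
d=cam('wrist');g=cv2.cvtColor(d['img'],cv2.COLOR_RGB2GRAY)
for v in range(95,290,9):
    r=g[v,270:370].astype(int);e=np.abs(np.diff(r));print(v,[(270+i,r[i+1]-r[i]) for i in np.where(e>25)[0]])
F=[(285,104.5),(355,104.5),(355.5,223),(285.5,223.5)]
for z in (5,10):print(fit2([(65,-37.5),(65,37.5),(-65,37.5),(-65,-37.5)],[wonz(d,*p,z) for p in F]))
for z in (150,156):print([wonz(d,u,v,z).round(1).tolist() for u,v in ((312,261),(331,261),(311,280),(331,280))])
E
```

```text
95 []
104 [(np.int64(284), np.int64(32)), (np.int64(353), np.int64(-39)), (np.int64(354), np.int64(-35))]
113 [(np.int64(283), np.int64(52)), (np.int64(284), np.int64(43)), (np.int64(354), np.int64(-39)), (np.int64(355), np.int64(-61)), (np.int64(356), np.int64(-35))]
122 [(np.int64(282), np.int64(55)), (np.int64(283), np.int64(77)), (np.int64(284), np.int64(49)), (np.int64(354), np.int64(-58)), (np.int64(355), np.int64(-78)), (np.int64(356), np.int64(-33))]
131 [(np.int64(282), np.int64(56)), (np.int64(283), np.int64(79)), (np.int64(284), np.int64(45)), (np.int64(340), np.int64(26)), (np.int64(354), np.int64(-65)), (np.int64(355), np.int64(-81)), (np.int64(356), np.int64(-28))]
140 [(np.int64(282), np.int64(38)), (np.int64(283), np.int64(78)), (np.int64(284), np.int64(57)), (np.int64(303), np.int64(-38)), (np.int64(311), np.int64(27)), (np.int64(312), np.int64(41)), (np.int64(326), np.int64(-29)), (np.int64(327), np.int64(-38)), (np.int64(354), np.int64(-56)), (np.int64(355), np.int64(-61))]
149 [(np.int64(283), np.int64(80)), (np.int64(284), np.int64(69)), (np.int64(291), np.int64(
[... 3152 characters left out ...]
4(95)), (np.int64(310), np.int64(54)), (np.int64(330), np.int64(-75)), (np.int64(331), np.int64(-97))]
275 [(np.int64(309), np.int64(87)), (np.int64(310), np.int64(80)), (np.int64(330), np.int64(-46)), (np.int64(331), np.int64(-122))]
284 []
(np.float64(1.6772896133280055), array([ 553.78020697, -326.354842  ]), array([74.67442778, 74.71143706, 75.96858979, 76.0034164 ]))
(np.float64(1.677289613328006), array([ 553.73521968, -326.15352951]), array([74.21567165, 74.25541513, 75.49601295, 75.52856293]))
[[553.6, -389.5, 150.0], [567.1, -388.2, 150.0], [554.3, -404.1, 150.0], [568.8, -402.6, 150.0]]
[[553.5, -387.7, 156.0], [566.7, -386.3, 156.0], [554.2, -401.8, 156.0], [568.3, -400.4, 156.0]]
```

```bash
python3 -m handwheel '[{"hand":0.095,"x":0.0016,"y":0.003,"z":-0.03,"spin":0.05},{"hand":0.095,"x":0.0016,"y":0.003,"z":-0.06,"spin":0.05},{"hand":0.095,"x":0.0016,"y":0.003,"z":-0.09,"spin":0.05},{"hand":0.095,"x":0.0016,"y":0.003,"z":-0.11,"spin":0.05},{"hand":0.095,"x":0.0016,"y":0.003,"z":-0.12,"spin":0.05},{"hand":0.095,"x":0.0016,"y":0.003,"z":-0.125,"spin":0.05},{"hand":0.095,"x":0.0016,"y":0.003,"z":-0.125,"spin":0.05},{"hand":0.03,"x":0.0016,"y":0.003,"z":-0.125,"spin":0.05},{"hand":0.03,"x":0.0016,"y":0.003,"z":-0.125,"spin":0.05},{"hand":0.03,"x":0.0016,"y":0.003,"z":-0.125,"spin":0.05},{"hand":0.03,"x":0.0016,"y":0.003,"z":-0.125,"spin":0.05},{"hand":0.03,"x":0.0016,"y":0.003,"z":-0.125,"spin":0.05},{"hand":0.03,"x":0.0016,"y":0.003,"z":-0.125,"spin":0.05}]'
python3 - <<'E'
from h import *
d=cam('wrist');save(d,'w2.png')
E
```

```text
t: 2.88
eef_pos: [558.3, -372.4, 124.0]
tcp_rot: [3.141, -0.001, 0.108]
ft_force: [-0.4, -0.1, 0.8]
opening: 0.636
```

View pics/w2.png

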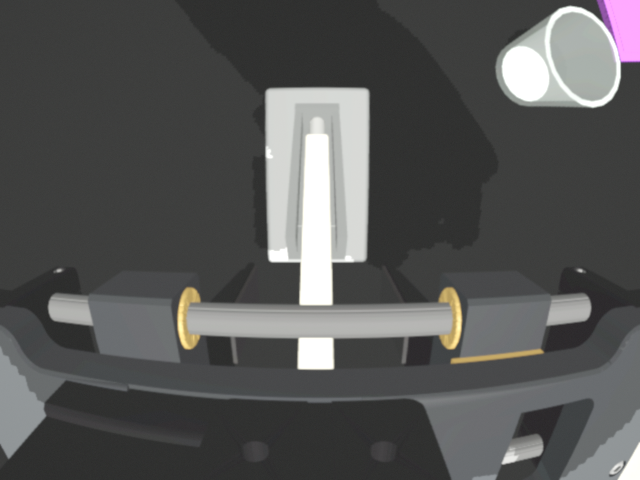

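The stick sits between the fingers (col 316, finger midline about 320). I close on it.

```bash
python3 -m handwheel '[{"hand":0.02},{"hand":0.014},{"hand":0.008},{"hand":0.005},{"hand":0.005},{"hand":0.005},{"hand":0.005},{"hand":0.005},{"hand":0.005},{"hand":0.005},{"hand":0.005},{"hand":0.005},{"hand":0.005},{"hand":0.005},{"hand":0.005},{"hand":0.005}]'
```

```text
invalid input
```

```bash
python3 -m handwheel '[{"hand":0.02,"x":0,"y":0,"z":0,"spin":0},{"hand":0.005,"x":0,"y":0,"z":0,"spin":0},{"hand":0.005,"x":0,"y":0,"z":0,"spin":0},{"hand":0.005,"x":0,"y":0,"z":0,"spin":0},{"hand":0.005,"x":0,"y":0,"z":0,"spin":0},{"hand":0.005,"x":0,"y":0,"z":0,"spin":0},{"hand":0.005,"x":0,"y":0,"z":0,"spin":0},{"hand":0.005,"x":0,"y":0,"z":0,"spin":0},{"hand":0.005,"x":0,"y":0,"z":0,"spin":0},{"hand":0.005,"x":0,"y":0,"z":0,"spin":0},{"hand":0.005,"x":0,"y":0,"z":0,"spin":0},{"hand":0.005,"x":0,"y":0,"z":0,"spin":0},{"hand":0.005,"x":0,"y":0,"z":0,"spin":0},{"hand":0.005,"x":0,"y":0,"z":0,"spin":0}]'
```

```text
t: 4.1
eef_pos: [558.2, -372.4, 123.6]
tcp_rot: [-3.142, -0.0, 0.108]
ft_force: [-0.7, -0.1, -1.3]
opening: 0.141
```

```bash
python3 -m handwheel '[{"hand":0.005,"x":0,"y":0,"z":0.005,"spin":0},{"hand":0.005,"x":0,"y":0,"z":0.012,"spin":0},{"hand":0.005,"x":0,"y":0,"z":0.022,"spin":0},{"hand":0.005,"x":0,"y":0,"z":0.034,"spin":0},{"hand":0.005,"x":0,"y":0,"z":0.048,"spin":0},{"hand":0.005,"x":0,"y":0,"z":0.062,"spin":0},{"hand":0.005,"x":0,"y":0,"z":0.078,"spin":0},{"hand":0.005,"x":0,"y":0,"z":0.094,"spin":0},{"hand":0.005,"x":0,"y":0,"z":0.11,"spin":0},{"hand":0.005,"x":0,"y":0,"z":0.125,"spin":0},{"hand":0.005,"x":0,"y":0,"z":0.136,"spin":0},{"hand":0.005,"x":0,"y":0,"z":0.145,"spin":0},{"hand":0.005,"x":0,"y":0,"z":0.15,"spin":0},{"hand":0.005,"x":0,"y":0,"z":0.15,"spin":0},{"hand":0.005,"x":0,"y":0,"z":0.15,"spin":0}]'
python3 - <<'E'
from h import *
a=cam('wrist');b=cam('scene');c=cam('top');save(a,'w3.png');save(b,'s3.png');save(c,'t3.png')
A=cv2.imread('pics/w3.png');B=cv2.imread('pics/s3.png')
o=np.zeros((600,800,3),np.uint8);o[:380,:800]=0
k=cv2.resize(B[150:350,30:230],None,fx=2,fy=2,interpolation=cv2.INTER_CUBIC);o[:400,:400]=k
k=cv2.resize(A[100:300,220:420],None,fx=2,fy=2,interpolation=cv2.INTER_CUBIC);o[:400,400:]=k
cv2.imwrite('pics/c3.png',o[:400])
s=state();print(s['eef_pos'],s['t'],s['opening'])
E
```

```text
t: 5.35
eef_pos: [558.1, -372.3, 273.3]
tcp_rot: [-3.141, 0.0, 0.108]
ft_force: [0.2, -0.6, -0.9]
opening: 0.147
[ 558.03829438 -372.30759417  272.77743902] 5.5 0.1443646519403725
```

View pics/c3.png

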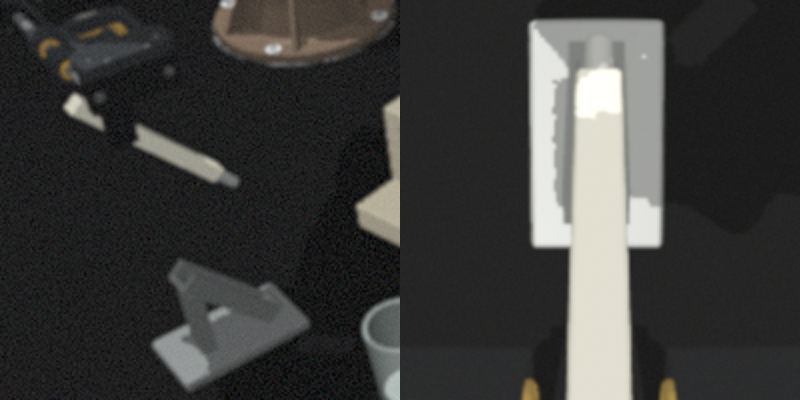

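```bash
python3 - <<'E'
from h import *
w=cam('wrist');s=cam('scene');e=state()['eef_pos']
# end of nose visible ~ ball extremity; ball centre ~5mm back
a=wray(w,319.5,120.5);b=ray(s,147.2,239.5)
p=tri([a,b]);g=e+[0,0,5];v=p-g;print(p,v,np.linalg.norm(v))
print('tilt',np.degrees(np.arctan2(np.hypot(*v[:2]),-v[2])),'yawdir',np.arctan2(v[1],v[0]))
E
```

```text
[ 549.9793514  -288.38784256  174.30723985] [  -8.12033363   83.94461565 -103.66376278] 133.63687376091596
tilt 39.130345821834595 yawdir 1.6672306964241612
```

```bash
python3 -m handwheel '[{"hand":0.005,"x":0.003,"y":0.01,"z":0,"spin":0.1},{"hand":0.005,"x":0.008,"y":0.027,"z":0,"spin":0.3},{"hand":0.005,"x":0.014,"y":0.05,"z":0,"spin":0.6},{"hand":0.005,"x":0.022,"y":0.075,"z":0,"spin":0.9},{"hand":0.005,"x":0.029,"y":0.1,"z":0,"spin":1.2},{"hand":0.005,"x":0.036,"y":0.125,"z":0,"spin":1.5},{"hand":0.005,"x":0.043,"y":0.15,"z":0,"spin":1.8},{"hand":0.005,"x":0.05,"y":0.175,"z":0,"spin":2.1},{"hand":0.005,"x":0.057,"y":0.2,"z":0,"spin":2.4},{"hand":0.005,"x":0.062,"y":0.216,"z":0,"spin":2.6},{"hand":0.005,"x":0.064,"y":0.224,"z":0,"spin":2.6},{"hand":0.005,"x":0.064,"y":0.224,"z":0,"spin":2.6},{"hand":0.005,"x":0.064,"y":0.224,"z":0,"spin":2.6}]'
python3 - <<'E'
from h import *
a=cam('wrist');save(a,'w4.png');s=state();print(s['eef_pos'],s['t'],s['opening'])
E
```

```text
t: 6.68
eef_pos: [622.1, -147.9, 273.7]
tcp_rot: [3.141, 0.0, 0.336]
ft_force: [-0.7, -0.5, -1.0]
opening: 0.145
[ 622.02536917 -148.6057587   273.69247241] 6.7333 0.14736907856761147
```

View pics/w4.png

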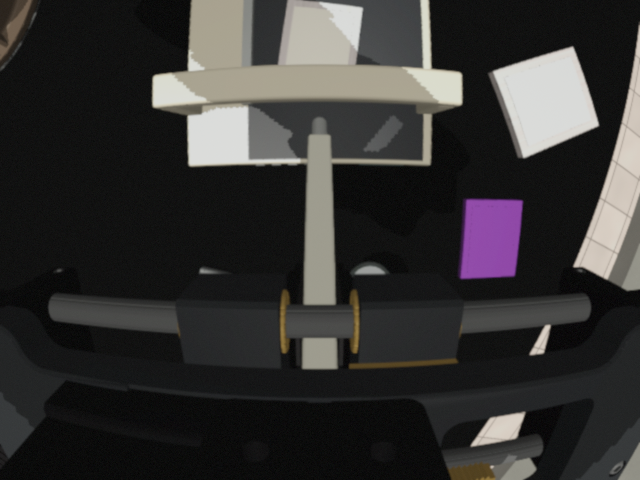

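```bash
python3 - <<'E'
from h import *
w=cam('wrist')
A=wonz(w,188.5,165.5,30);B=wonz(w,430.5,164,30);print(A,B,np.linalg.norm(A-B))
# A is y=+135 (left in image), B is y=-135
th=np.arctan2(*(A-B)[[1,0]])-np.pi/2; m=(A+B)/2;o=m[:2]+120*np.array([np.cos(th),np.sin(th)]);print('yaw',th%(2*np.pi),'o',o)
for uv in [(189.5,20),(429.5,20)]: print(wonz(w,*uv,30))
for uv in [(363.5,7),(355,65),(281,64)]: print('car',wonz(w,*uv,40))
E
```

```text
[ 469.28879156 -147.74292977   30.        ] [722.25714985 -59.17412032  30.        ] 268.02504417046816
yaw 1.907576383755499 o [556.11900044   9.80030526]
[413.42113544  12.00060478  30.        ]
[668.07385699  97.38327044  30.        ]
car [594.77878397  77.94799847  40.        ]
car [607.60893456  10.89333044  40.        ]
car [534.52160581 -13.25494579  40.        ]
```

```bash
python3 -m handwheel '[{"hand":0.005,"x":0,"y":0,"z":-0.01,"spin":0},{"hand":0.005,"x":0,"y":0,"z":-0.025,"spin":0},{"hand":0.005,"x":0,"y":0,"z":-0.045,"spin":0},{"hand":0.005,"x":0,"y":0,"z":-0.065,"spin":0},{"hand":0.005,"x":0,"y":0,"z":-0.085,"spin":0},{"hand":0.005,"x":0,"y":0,"z":-0.1,"spin":0},{"hand":0.005,"x":0,"y":0,"z":-0.112,"spin":0},{"hand":0.005,"x":0,"y":0,"z":-0.122,"spin":0},{"hand":0.005,"x":0,"y":0,"z":-0.129,"spin":0},{"hand":0.005,"x":0,"y":0,"z":-0.134,"spin":0},{"hand":0.005,"x":0,"y":0,"z":-0.137,"spin":0},{"hand":0.005,"x":0,"y":0,"z":-0.138,"spin":0},{"hand":0.005,"x":0,"y":0,"z":-0.138,"spin":0},{"hand":0.005,"x":0,"y":0,"z":-0.138,"spin":0}]'
python3 - <<'E'
from h import *
a=cam('wrist');b=cam('scene');save(a,'w5.png');save(b,'s5.png')
A=cv2.imread('pics/w5.png');B=cv2.imread('pics/s5.png')
o=np.zeros((600,800,3),np.uint8)
o[:600,:400]=cv2.resize(A[0:300,180:380],None,fx=2,fy=2,interpolation=cv2.INTER_CUBIC)
o[:500,400:]=cv2.resize(B[190:315,190:290],None,fx=4,fy=4,interpolation=cv2.INTER_CUBIC)
cv2.imwrite('pics/c5.png',o);s=state();print(s['eef_pos'],s['ft_force'])
E
```

```text
t: 7.95
eef_pos: [622.4, -148.4, 136.2]
tcp_rot: [3.141, -0.001, 0.335]
ft_force: [-0.0, -0.3, 0.5]
opening: 0.144
[ 622.40367417 -148.4315502   136.18064226] [-0.08679363  0.75372501 -0.70096699]
```

View pics/c5.png

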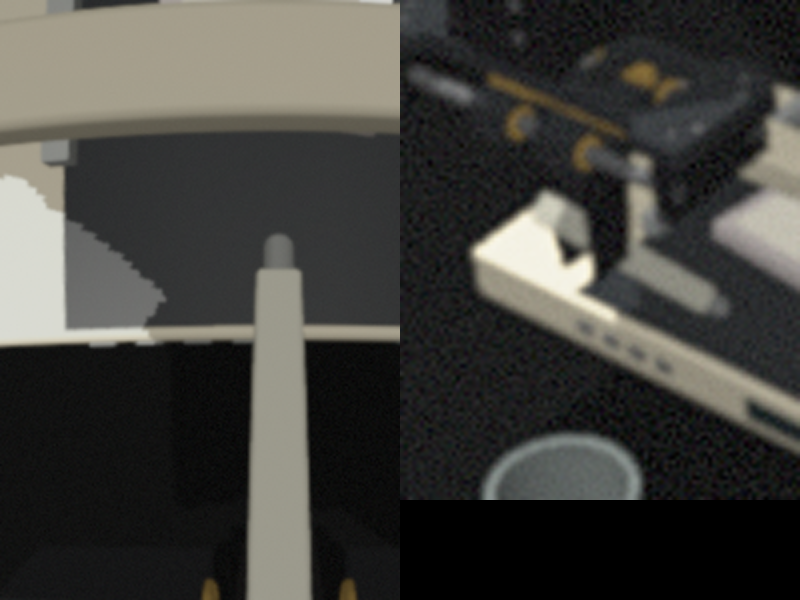

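```bash
python3 - <<'E'
from h import *
w=cam('wrist');s=cam('scene')
p=tri([wray(w,319.3,120.5),ray(s,270,266)]);print(p,'expected z',136-98.5)
d=p[:2]-[555.8,9.6];print('scanner',d@[-.329,.944],d@[-.944,-.329])
E
```

```text
[595.24006002 -68.73531671  35.56760253] expected z 37.5
scanner -86.92431872117167 -11.459097460356148
```

```bash
python3 -m handwheel '[{"hand":0.005,"x":-0.001,"y":0.0028,"z":0,"spin":0},{"hand":0.005,"x":-0.0026,"y":0.0076,"z":0,"spin":0},{"hand":0.005,"x":-0.0046,"y":0.0132,"z":0,"spin":0},{"hand":0.005,"x":-0.0066,"y":0.0189,"z":0,"spin":0},{"hand":0.005,"x":-0.0082,"y":0.0236,"z":0,"spin":0},{"hand":0.005,"x":-0.0095,"y":0.0274,"z":0,"spin":0},{"hand":0.005,"x":-0.0105,"y":0.0302,"z":0,"spin":0},{"hand":0.005,"x":-0.0112,"y":0.0321,"z":0,"spin":0},{"hand":0.005,"x":-0.0118,"y":0.034,"z":0,"spin":0},{"hand":0.005,"x":-0.0125,"y":0.0359,"z":0,"spin":0},{"hand":0.005,"x":-0.0132,"y":0.0378,"z":0,"spin":0},{"hand":0.005,"x":-0.0138,"y":0.0396,"z":0,"spin":0},{"hand":0.005,"x":-0.0145,"y":0.0415,"z":0,"spin":0},{"hand":0.005,"x":-0.0151,"y":0.0434,"z":0,"spin":0},{"hand":0.005,"x":-0.0158,"y":0.0453,"z":0,"spin":0},{"hand":0.005,"x":-0.0164,"y":0.0472,"z":0,"spin":0},{"hand":0.005,"x":-0.0164,"y":0.0472,"z":0,"spin":0}]'
python3 - <<'E'
from h import *
a=cam('top');b=cam('scene');c=cam('wrist');save(a,'t6.png');save(b,'s6.png');save(c,'w6.png')
A=cv2.imread('pics/t6.png');B=cv2.imread('pics/s6.png')
o=np.zeros((600,800,3),np.uint8)
o[:496,:450]=cv2.resize(A[210:334,245:357+1],(450,496),interpolation=cv2.INTER_CUBIC)
o[:345,450:]=cv2.resize(B[200:315,250:367],(350,345),interpolation=cv2.INTER_CUBIC)
cv2.imwrite('pics/c6.png',o);s=state();print(s['eef_pos'],s['ft_force'],s['t'])
E
```

```text
t: 9.57
eef_pos: [605.7, -100.8, 135.7]
tcp_rot: [-3.141, 0.0, 0.335]
ft_force: [-0.5, 1.0, -1.4]
opening: 0.145
[ 605.84098487 -101.15998857  135.66718842] [ 0.14088678  0.3010172  -0.1977162 ] 9.7167
```

View pics/c6.png

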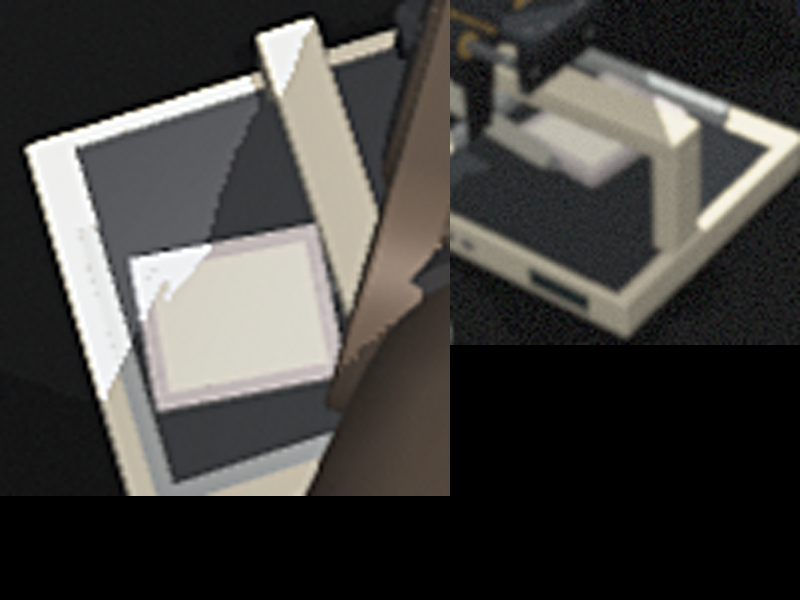

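```bash
python3 -m handwheel '[{"hand":0.005,"x":-0.0002,"y":0.0006,"z":0,"spin":0},{"hand":0.005,"x":-0.0004,"y":0.0012,"z":0,"spin":0},{"hand":0.005,"x":-0.0006,"y":0.0018,"z":0,"spin":0},{"hand":0.005,"x":-0.0008,"y":0.0024,"z":0,"spin":0},{"hand":0.005,"x":-0.001,"y":0.003,"z":0,"spin":0},{"hand":0.005,"x":-0.0013,"y":0.0036,"z":0,"spin":0},{"hand":0.005,"x":-0.0015,"y":0.0042,"z":0,"spin":0},{"hand":0.005,"x":-0.0017,"y":0.0048,"z":0,"spin":0},{"hand":0.005,"x":-0.0017,"y":0.0048,"z":0,"spin":0}]'
cat >> h.py <<'E'
def car(f=None):
    d=cam('top');
    if f: save(d,f)
    hsv=cv2.cvtColor(d['img'],cv2.COLOR_RGB2HSV);g=cv2.cvtColor(d['img'],cv2.COLOR_RGB2GRAY)
    m=(g>120).astype(np.uint8);cv2.rectangle(m,(0,0),(639,209),0,-1)
    out=[]
    S=lambda p:(p[:2]-np.array([555.8,9.6]))@np.array([[-.329,-.944],[.944,-.329]])
    return d,g,S
E
python3 - <<'E'
from h import *
d,g,S=car('t7.png');s=state();print(s['eef_pos'],s['ft_force'])
B=cam('scene');save(B,'s7.png')
# profile rows along scanner x at several y (world at z=40), print gray by scanner x
X=np.array([-.329,.944]);Y=np.array([-.944,-.329]);O=np.array([555.8,9.6])
for y in (-60,-50,-40,-30,-20,-10,0,10,20,30):
    r=[]
    for x in range(20,92,2):
        u,v=proj(d,[*(O+x*X+y*Y),40]);r.append(int(cv2.getRectSubPix(g,(1,1),(float(u),float(v)))[0,0]))
    print(y,r)
print('x const, along y -75..65 step 3')
for x in (10,25,40,55,65):
    r=[]
    for y in range(-75,68,3):
        u,v=proj(d,[*(O+x*X+y*Y),40]);r.append(int(cv2.getRectSubPix(g,(1,1),(float(u),float(v)))[0,0]))
    print(x,r)
E
```

```text
t: 10.47
eef_pos: [604.2, -96.4, 135.7]
tcp_rot: [3.141, -0.0, 0.335]
ft_force: [0.6, -1.2, -0.5]
opening: 0.143
[604.13282561 -96.38303287 135.70942079] [-0.53186207 -1.68906839 -0.47766519]
-60 [63, 73, 92, 99, 97, 96, 96, 96, 96, 96, 95, 95, 95, 94, 94, 95, 94, 94, 94, 93, 92, 92, 91, 91, 91, 91, 85, 81, 210, 238, 235, 232, 223, 226, 236, 240]
-50 [182, 171, 162, 235, 251, 251, 247, 246, 246, 246, 245, 245, 245, 245, 245, 245, 243, 243, 243, 242, 241, 241, 242, 244, 240, 154, 85, 119, 197, 234, 235, 233, 231, 234, 240, 240]
-40 [212, 212, 212, 211, 211, 211, 210, 208, 206, 225, 236, 242, 239, 240, 241, 241, 233, 224, 236, 240, 240, 240, 240, 242, 244, 195, 110, 99, 189, 237, 236, 233, 232, 238, 240, 239]
-30 [212, 212, 212, 210, 211, 210, 211, 211, 211, 210, 210, 210, 210, 210, 209, 208, 208, 208, 209, 208, 207, 213, 219, 237, 248, 236, 151, 75, 207, 238, 236, 233, 233, 236, 239, 240]
-20 [212, 211, 212, 212, 211, 212, 212, 212, 211, 211, 211, 211, 210, 210, 211, 210, 210, 210, 210, 210, 210, 211, 196, 184, 185, 186, 121, 104, 179, 235, 237, 234, 233, 237, 240, 239]
-10 [212, 213,
[... 1338 characters left out ...]
 61, 57, 100, 157, 156]
40 [93, 93, 93, 94, 94, 95, 92, 130, 247, 240, 240, 242, 228, 209, 210, 210, 212, 210, 210, 211, 211, 211, 211, 212, 212, 212, 212, 212, 213, 213, 213, 211, 189, 190, 149, 51, 60, 60, 61, 61, 60, 61, 60, 60, 57, 91, 157, 154]
55 [92, 93, 94, 93, 94, 94, 88, 187, 245, 239, 235, 242, 219, 204, 208, 208, 210, 210, 210, 210, 210, 210, 211, 211, 211, 210, 211, 211, 211, 212, 212, 200, 182, 188, 99, 54, 59, 60, 60, 60, 60, 60, 60, 59, 56, 86, 156, 152]
65 [92, 92, 92, 93, 93, 91, 102, 248, 245, 242, 241, 241, 240, 241, 243, 230, 201, 185, 189, 192, 193, 196, 194, 198, 201, 202, 204, 205, 208, 213, 211, 190, 184, 191, 74, 56, 60, 59, 59, 60, 60, 60, 60, 60, 56, 90, 152, 151]
```

```bash
python3 -m handwheel '[{"hand":0.005,"x":-0.0002,"y":0.0005,"z":0,"spin":0},{"hand":0.005,"x":-0.0003,"y":0.001,"z":0,"spin":0},{"hand":0.005,"x":-0.0005,"y":0.0014,"z":0,"spin":0},{"hand":0.005,"x":-0.0007,"y":0.0019,"z":0,"spin":0},{"hand":0.005,"x":-0.0008,"y":0.0024,"z":0,"spin":0},{"hand":0.005,"x":-0.001,"y":0.0028,"z":0,"spin":0},{"hand":0.005,"x":-0.001,"y":0.0028,"z":0,"spin":0}]'
cat >> h.py <<'E'
X=np.array([-.329,.944]);Y=np.array([-.944,-.329]);O=np.array([555.8,9.6])
def prof(d,g,p0,dr,n=160,st=.25,z=40):
    r=[]
    for k in range(n):
        q=p0+dr*k*st;u,v=proj(d,[*(O+q[0]*X+q[1]*Y),z]);r.append(float(cv2.getRectSubPix(g,(1,1),(float(u),float(v)))[0,0]))
    return np.array(r)
def fall(r,st,p,k=4):   # position of largest drop
    e=r[k:]-r[:-k];i=int(np.argmin(e));return p+(i+k/2)*st,e[i]
def edges(f=None):
    d,g,S=car(f)
    ex=[(y,*np.round(fall(prof(d,g,np.array([55.,y]),np.array([1.,0]),88),.25,55),1)) for y in range(-45,50,8)]
    ey=[(x,*np.round(fall(prof(d,g,np.array([x,5.]),np.array([0,1.]),240),.25,5),1)) for x in range(0,68,8)]
    em=[(x,*np.round(fall(prof(d,g,np.array([x,-15.]),np.array([0,-1.]),240),-.25,-15),1)) for x in range(0,68,8)]
    print('+x edge',[t for t in ex if t[2]<-25]);print('+y edge',[t for t in ey if t[2]<-25]);print('-y edge',[t for t in em if t[2]<-25])
    s=state();print('eef',s['eef_pos'].round(1),'F',s['ft_force'].round(1),'t',s['t'])
E
sed -i 's/\[t for t/[tuple(map(float,t)) for t/g' h.py
python3 -c "
from h import *
edges('t8.png')"
```

```text
t: 11.15
eef_pos: [603.1, -93.5, 135.7]
tcp_rot: [-3.142, -0.0, 0.335]
ft_force: [1.1, -1.9, -1.0]
opening: 0.142
+x edge []
+y edge [(0.0, 28.5, -48.0), (8.0, 29.0, -46.0), (16.0, 29.0, -37.0), (24.0, 29.2, -36.0), (32.0, 29.0, -45.0), (40.0, 28.8, -51.0), (48.0, 29.0, -48.0), (56.0, 28.5, -45.0), (64.0, 29.2, -35.0)]
-y edge [(0.0, -51.2, -44.0), (8.0, -51.8, -41.0), (16.0, -51.5, -37.0), (24.0, -51.2, -40.0), (32.0, -51.5, -60.0), (40.0, -52.0, -81.0), (48.0, -51.2, -91.0), (56.0, -51.5, -70.0), (64.0, -52.0, -54.0)]
eef [603.  -93.5 135.6] F [ 1.2 -0.9  0.1] t 11.2
```

```bash
python3 -m handwheel '[{"hand":0.005,"x":0.0013,"y":-0.0038,"z":0,"spin":0},{"hand":0.005,"x":0.0046,"y":-0.0132,"z":0,"spin":0},{"hand":0.005,"x":0.0092,"y":-0.0264,"z":0,"spin":0},{"hand":0.005,"x":0.0138,"y":-0.0396,"z":0,"spin":0},{"hand":0.005,"x":0.0178,"y":-0.051,"z":0,"spin":0},{"hand":0.005,"x":0.0197,"y":-0.0566,"z":0,"spin":0},{"hand":0.005,"x":0.0197,"y":-0.0566,"z":0.01,"spin":0},{"hand":0.005,"x":0.0197,"y":-0.0566,"z":0.03,"spin":0},{"hand":0.005,"x":0.0197,"y":-0.0566,"z":0.055,"spin":0},{"hand":0.005,"x":0.0197,"y":-0.0566,"z":0.08,"spin":0},{"hand":0.005,"x":0.0197,"y":-0.0566,"z":0.105,"spin":0},{"hand":0.005,"x":0.0197,"y":-0.0566,"z":0.125,"spin":0},{"hand":0.005,"x":0.0197,"y":-0.0566,"z":0.135,"spin":0},{"hand":0.005,"x":0.0197,"y":-0.0566,"z":0.138,"spin":0}]'
python3 -m handwheel '[{"hand":0.005,"x":0.003,"y":0.008,"z":0,"spin":0.6},{"hand":0.005,"x":0.007,"y":0.022,"z":0,"spin":1.7},{"hand":0.005,"x":0.012,"y":0.038,"z":0,"spin":2.9},{"hand":0.005,"x":0.017,"y":0.054,"z":0,"spin":4.1},{"hand":0.005,"x":0.022,"y":0.07,"z":0,"spin":5.3},{"hand":0.005,"x":0.027,"y":0.086,"z":0,"spin":6.5},{"hand":0.005,"x":0.032,"y":0.102,"z":0,"spin":7.7},{"hand":0.005,"x":0.037,"y":0.118,"z":0,"spin":8.9},{"hand":0.005,"x":0.042,"y":0.134,"z":0,"spin":10.1},{"hand":0.005,"x":0.047,"y":0.15,"z":0,"spin":11.3},{"hand":0.005,"x":0.052,"y":0.166,"z":0,"spin":12.5},{"hand":0.005,"x":0.057,"y":0.182,"z":0,"spin":13.7},{"hand":0.005,"x":0.062,"y":0.198,"z":0,"spin":14.9},{"hand":0.005,"x":0.067,"y":0.214,"z":0,"spin":16.1},{"hand":0.005,"x":0.07,"y":0.226,"z":0,"spin":17.2},{"hand":0.005,"x":0.072,"y":0.232,"z":0,"spin":17.8},{"hand":0.005,"x":0.0724,"y":0.234,"z":0,"spin":18},{"hand":0.005,"x":0.0724,"y":0.234,"z":0,"spin":18},{"hand":0.005,"x":0.0724,"y":0.234,"z":0,"spin":18}]'
python3 - <<'E'
from h import *
edges('t9.png');w=cam('wrist');save(w,'w9.png');s=cam('scene');save(s,'s9.png')
A=cv2.imread('pics/w9.png');B=cv2.imread('pics/s9.png')
o=np.zeros((600,800,3),np.uint8)
o[:600,:400]=cv2.resize(A[0:300,220:420],None,fx=2,fy=2,interpolation=cv2.INTER_CUBIC)
o[:533,400:]=cv2.resize(B[130:290,260:380],(400,533),interpolation=cv2.INTER_CUBIC)
cv2.imwrite('pics/c9.png',o)
E
```

```text
t: 12.37
eef_pos: [623.1, -150.1, 276.0]
tcp_rot: [3.14, -0.002, 0.335]
ft_force: [-0.1, -0.1, -0.9]
opening: 0.141
t: 13.95
eef_pos: [694.9, 83.5, 273.0]
tcp_rot: [-3.14, -0.0, 1.904]
ft_force: [0.0, -0.5, -0.2]
opening: 0.142
+x edge []
+y edge [(0.0, 29.2, -49.0), (8.0, 29.0, -52.0), (16.0, 29.5, -41.0), (24.0, 29.2, -43.0), (32.0, 29.0, -52.0), (40.0, 29.0, -56.0), (48.0, 28.8, -48.0), (56.0, 57.5, -32.0)]
-y edge [(0.0, -51.2, -54.0), (8.0, -51.8, -53.0), (16.0, -51.0, -50.0), (24.0, -51.2, -54.0), (32.0, -51.5, -60.0)]
eef [695.   83.3 273.2] F [-0.5 -0.5 -1.2] t 14.0
```

View pics/c9.png

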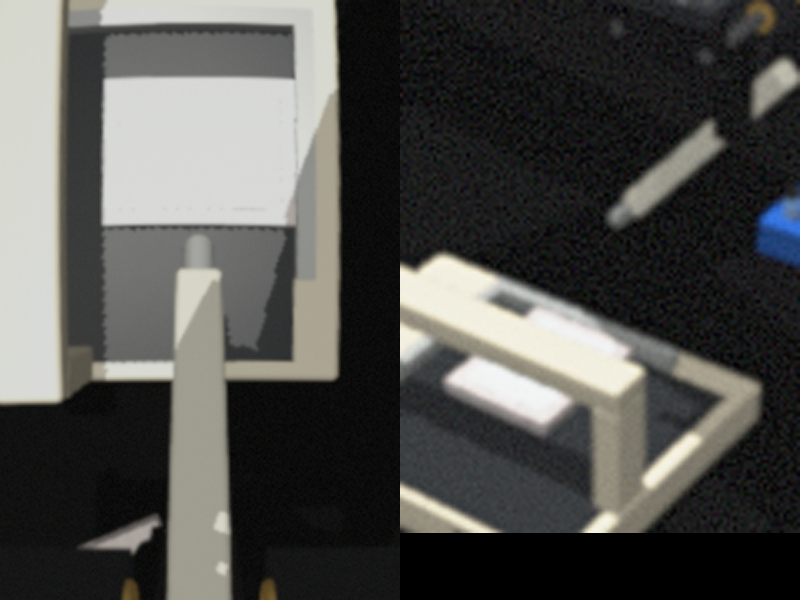

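```bash
python3 - <<'E'
from h import *
w=cam('wrist');s=cam('scene');e=state()['eef_pos']
p=tri([wray(w,319,120.8),ray(s,326.3,194.3)]);v=p-e;print(p,v,np.linalg.norm(v-[0,0,5]));d=p[:2]-O;print('tip scanner',d@X,d@Y)
E
```

```text
[616.73459523  56.55052746 174.46877436] [-78.4225955  -26.78163068 -99.21683098] 133.14844004933894
tip scanner 24.273816088522082 -72.96898143420606
```

```bash
python3 -m handwheel '[{"hand":0.005,"x":0,"y":0,"z":-0.01,"spin":0},{"hand":0.005,"x":0,"y":0,"z":-0.025,"spin":0},{"hand":0.005,"x":0,"y":0,"z":-0.045,"spin":0},{"hand":0.005,"x":0,"y":0,"z":-0.065,"spin":0},{"hand":0.005,"x":0,"y":0,"z":-0.085,"spin":0},{"hand":0.005,"x":0,"y":0,"z":-0.1,"spin":0},{"hand":0.005,"x":0,"y":0,"z":-0.112,"spin":0},{"hand":0.005,"x":0,"y":0,"z":-0.122,"spin":0},{"hand":0.005,"x":0,"y":0,"z":-0.129,"spin":0},{"hand":0.005,"x":0,"y":0,"z":-0.134,"spin":0},{"hand":0.005,"x":0,"y":0,"z":-0.137,"spin":0},{"hand":0.005,"x":0,"y":0,"z":-0.138,"spin":0},{"hand":0.005,"x":0,"y":0,"z":-0.138,"spin":0}]'
python3 -m handwheel '[{"hand":0.005,"x":-0.0024,"y":-0.0008,"z":0,"spin":0},{"hand":0.005,"x":-0.0057,"y":-0.002,"z":0,"spin":0},{"hand":0.005,"x":-0.0085,"y":-0.003,"z":0,"spin":0},{"hand":0.005,"x":-0.0113,"y":-0.0039,"z":0,"spin":0},{"hand":0.005,"x":-0.0132,"y":-0.0046,"z":0,"spin":0},{"hand":0.005,"x":-0.0151,"y":-0.0053,"z":0,"spin":0},{"hand":0.005,"x":-0.017,"y":-0.0059,"z":0,"spin":0},{"hand":0.005,"x":-0.0189,"y":-0.0066,"z":0,"spin":0},{"hand":0.005,"x":-0.0208,"y":-0.0072,"z":0,"spin":0},{"hand":0.005,"x":-0.0227,"y":-0.0079,"z":0,"spin":0},{"hand":0.005,"x":-0.0245,"y":-0.0086,"z":0,"spin":0},{"hand":0.005,"x":-0.0264,"y":-0.0092,"z":0,"spin":0},{"hand":0.005,"x":-0.0283,"y":-0.0099,"z":0,"spin":0},{"hand":0.005,"x":-0.0302,"y":-0.0105,"z":0,"spin":0},{"hand":0.005,"x":-0.0321,"y":-0.0112,"z":0,"spin":0},{"hand":0.005,"x":-0.034,"y":-0.0118,"z":0,"spin":0},{"hand":0.005,"x":-0.0359,"y":-0.0125,"z":0,"spin":0},{"hand":0.005,"x":-0.0378,"y":-0.0132,"z":0,"spin":0},{"hand":0.005,"x":-0.0396,"y":-0.0138,"z":0,"spin":0},{"hand":0.005,"x":-0.0396,"y":-0.0138,"z":0,"spin":0}]'
python3 - <<'E'
from h import *
edges('t10.png');w=cam('wrist');save(w,'w10.png');g=cv2.cvtColor(w['img'],cv2.COLOR_RGB2GRAY)
for u in (275,285,295,300,340,350,360): print(u,g[:130:3,u].tolist())
E
```

```text
t: 15.28
eef_pos: [695.4, 83.8, 136.0]
tcp_rot: [3.141, 0.0, 1.906]
ft_force: [-0.5, -0.7, -0.0]
opening: 0.148
t: 16.95
eef_pos: [655.2, 69.9, 135.7]
tcp_rot: [-3.141, -0.0, 1.906]
ft_force: [0.4, -0.2, -0.9]
opening: 0.146
+x edge []
+y edge [(0.0, 54.2, -42.0), (8.0, 53.8, -49.0), (16.0, 53.2, -52.0), (24.0, 53.5, -53.0)]
-y edge []
eef [655.4  69.9 135.7] F [ 0.3 -0.1 -0. ] t 17.0
275 [68, 52, 148, 214, 214, 214, 214, 215, 215, 215, 215, 215, 215, 215, 215, 215, 215, 215, 215, 215, 215, 216, 215, 215, 215, 215, 215, 216, 215, 216, 216, 216, 216, 215, 216, 208, 216, 216, 216, 122, 111, 114, 113, 114]
285 [66, 56, 186, 214, 214, 214, 214, 215, 214, 215, 215, 215, 215, 215, 215, 215, 215, 215, 215, 216, 215, 216, 215, 216, 216, 216, 215, 216, 216, 215, 216, 216, 216, 216, 216, 210, 216, 216, 216, 121, 107, 115, 115, 113]
295 [65, 52, 201, 214, 214, 214, 214, 215, 214, 215, 215, 215, 215, 215, 215, 216, 215, 215, 216, 215, 215, 216, 216, 216, 215, 216, 216, 216, 215, 216, 216, 216, 216, 216, 216, 215, 216, 216, 215, 115, 87, 115, 112, 114]
300 [65, 61, 202, 214, 214, 214, 215, 215, 214, 215, 214, 215, 215, 215, 215, 215, 215, 215, 215, 215, 216, 216, 216, 215, 216, 215, 216, 216, 216, 216, 215, 216, 216, 216, 216, 213, 216, 216, 215, 115, 111, 113, 114, 112]
340 [64, 62, 200, 214, 214, 214, 215, 215, 215, 215, 215, 215, 215, 215, 215, 215, 215, 215, 215, 215, 216, 215, 216, 215, 215, 216, 216, 216, 216, 216, 216, 216, 216, 216, 216, 202, 216, 216, 216, 128, 99, 108, 107, 106]
350 [64, 50, 176, 214, 215, 215, 215, 215, 215, 214, 215, 215, 215, 215, 215, 215, 215, 215, 215, 215, 216, 215, 215, 215, 216, 216, 216, 216, 216, 215, 216, 216, 216, 216, 216, 211, 216, 216, 216, 135, 95, 106, 104, 104]
360 [64, 50, 147, 214, 214, 214, 214, 214, 215, 215, 215, 215, 215, 215, 215, 215, 215, 215, 215, 215, 215, 215, 216, 216, 216, 216, 215, 216, 216, 216, 216, 216, 216, 216, 215, 214, 216, 216, 216, 149, 72, 103, 102, 100]
```

```bash
python3 -m handwheel '[{"hand":0.005,"x":-0.0009,"y":-0.0003,"z":0,"spin":0},{"hand":0.005,"x":-0.0019,"y":-0.0007,"z":0,"spin":0},{"hand":0.005,"x":-0.0028,"y":-0.001,"z":0,"spin":0},{"hand":0.005,"x":-0.0038,"y":-0.0013,"z":0,"spin":0},{"hand":0.005,"x":-0.0047,"y":-0.0016,"z":0,"spin":0},{"hand":0.005,"x":-0.0052,"y":-0.0018,"z":0,"spin":0},{"hand":0.005,"x":-0.0057,"y":-0.002,"z":0,"spin":0},{"hand":0.005,"x":-0.0057,"y":-0.002,"z":0,"spin":0}]'
python3 - <<'E'
from h import *
edges();w=cam('wrist');save(w,'w11.png');g=cv2.cvtColor(w['img'],cv2.COLOR_RGB2GRAY)
for u in range(270,372,10):
  c=g[:130,u].astype(int); print(u,c[:14].tolist(),'neg-y edge',np.argmin(np.diff(c[100:]))+100)
E
```

```text
t: 17.72
eef_pos: [649.8, 68.0, 135.7]
tcp_rot: [-3.142, -0.0, 1.906]
ft_force: [0.4, -0.3, -0.5]
opening: 0.146
+x edge []
+y edge [(0.0, 59.0, -53.0), (8.0, 58.8, -48.0), (16.0, 58.5, -50.0), (24.0, 58.0, -28.0)]
-y edge [(0.0, -16.0, -31.0)]
eef [649.8  68.  135.7] F [-0.2  0.4 -0.1] t 17.7667
270 [213, 214, 213, 206, 171, 108, 120, 183, 209, 214, 214, 214, 214, 214] neg-y edge 117
280 [213, 213, 212, 198, 140, 97, 148, 198, 212, 214, 214, 214, 214, 214] neg-y edge 117
290 [213, 214, 207, 175, 112, 112, 174, 207, 214, 214, 214, 215, 214, 214] neg-y edge 117
300 [213, 213, 203, 152, 90, 121, 185, 209, 214, 214, 214, 214, 214, 215] neg-y edge 116
310 [212, 211, 200, 145, 83, 115, 179, 208, 214, 214, 214, 214, 214, 214] neg-y edge 116
320 [210, 210, 198, 144, 84, 116, 181, 208, 214, 214, 214, 214, 214, 215] neg-y edge 116
330 [208, 208, 197, 143, 83, 113, 177, 208, 213, 214, 214, 214, 214, 215] neg-y edge 117
340 [206, 206, 196, 149, 91, 103, 167, 205, 214, 214, 214, 214, 214, 214] neg-y edge 117
350 [204, 204, 198, 170, 112, 94, 157, 204, 214, 214, 214, 214, 214, 214] neg-y edge 117
360 [201, 202, 202, 190, 135, 81, 121, 183, 209, 214, 214, 214, 215, 215] neg-y edge 117
370 [199, 199, 199, 191, 155, 97, 83, 147, 202, 214, 214, 214, 214, 214] neg-y edge 118
```

```bash
python3 -m handwheel '[{"hand":0.005,"x":-0.0005,"y":-0.0002,"z":0,"spin":0},{"hand":0.005,"x":-0.0009,"y":-0.0003,"z":0,"spin":0},{"hand":0.005,"x":-0.0014,"y":-0.0005,"z":0,"spin":0},{"hand":0.005,"x":-0.0019,"y":-0.0007,"z":0,"spin":0},{"hand":0.005,"x":-0.0024,"y":-0.0008,"z":0,"spin":0},{"hand":0.005,"x":-0.0028,"y":-0.001,"z":0,"spin":0},{"hand":0.005,"x":-0.0028,"y":-0.001,"z":0,"spin":0}]'
python3 - <<'E'
from h import *
edges();w=cam('wrist');save(w,'w12.png');g=cv2.cvtColor(w['img'],cv2.COLOR_RGB2GRAY)
for u in range(270,372,10):
  c=g[:130,u].astype(int); print(u,c[:14].tolist(),'neg-y edge',np.argmin(np.diff(c[100:]))+100)
for v in (30,50,70,90,105): print(v,g[v,350:395].tolist())
E
```

```text
t: 18.4
eef_pos: [647.6, 67.1, 136.0]
tcp_rot: [3.14, 0.0, 1.906]
ft_force: [3.8, 1.4, 0.3]
opening: 0.142
+x edge []
+y edge []
-y edge [(8.0, -70.5, -30.0)]
eef [647.6  67.1 135.9] F [ 4.4  0.7 -0.5] t 18.45
270 [214, 214, 213, 214, 214, 213, 205, 170, 158, 195, 211, 214, 214, 214] neg-y edge 119
280 [213, 213, 214, 214, 214, 212, 195, 170, 199, 213, 214, 214, 214, 214] neg-y edge 118
290 [214, 214, 214, 214, 214, 207, 180, 165, 203, 213, 214, 215, 214, 214] neg-y edge 118
300 [214, 214, 214, 214, 214, 205, 176, 184, 208, 214, 214, 214, 214, 215] neg-y edge 118
310 [212, 212, 212, 213, 212, 204, 171, 176, 207, 214, 214, 214, 214, 215] neg-y edge 118
320 [210, 210, 210, 211, 211, 202, 165, 165, 196, 211, 214, 215, 214, 215] neg-y edge 117
330 [208, 208, 209, 209, 209, 200, 163, 157, 185, 208, 214, 215, 215, 214] neg-y edge 118
340 [206, 206, 207, 207, 207, 199, 172, 183, 207, 214, 214, 215, 214, 215] neg-y edge 118
350 [204, 204, 205, 204, 205, 199, 174, 164, 203, 214, 215, 214, 214, 214] neg-y edge 118
360 [202, 202, 203, 203, 202, 201, 188, 158, 177, 207, 214, 215, 214, 214] neg-y
[... 545 characters left out ...]
8, 161, 167]
70 [216, 216, 215, 216, 215, 215, 215, 215, 216, 216, 215, 216, 216, 215, 215, 216, 215, 215, 216, 216, 216, 215, 216, 215, 215, 215, 215, 215, 216, 215, 215, 216, 216, 215, 215, 215, 215, 211, 195, 172, 162, 160, 155, 138, 123]
90 [216, 216, 216, 216, 216, 216, 216, 216, 216, 216, 216, 216, 216, 216, 216, 216, 216, 215, 216, 216, 216, 216, 216, 216, 216, 216, 215, 212, 201, 187, 183, 181, 174, 165, 162, 162, 161, 163, 163, 163, 163, 162, 159, 145, 126]
105 [216, 215, 214, 213, 215, 216, 216, 216, 216, 216, 216, 216, 215, 215, 216, 216, 216, 216, 215, 215, 216, 215, 210, 195, 185, 183, 182, 182, 183, 183, 182, 180, 173, 166, 163, 163, 162, 162, 162, 161, 162, 162, 159, 146, 126]
```

```bash
python3 -m handwheel '[{"hand":0.005,"x":0.001,"y":0.0003,"z":0,"spin":0},{"hand":0.005,"x":0.003,"y":0.001,"z":0,"spin":0},{"hand":0.005,"x":0.008,"y":0.0028,"z":0,"spin":0},{"hand":0.005,"x":0.017,"y":0.0059,"z":0,"spin":0},{"hand":0.005,"x":0.028,"y":0.0098,"z":0,"spin":0},{"hand":0.005,"x":0.04,"y":0.0139,"z":0.003,"spin":0},{"hand":0.005,"x":0.048,"y":0.0168,"z":0.012,"spin":0},{"hand":0.005,"x":0.048,"y":0.0168,"z":0.03,"spin":0},{"hand":0.005,"x":0.048,"y":0.0168,"z":0.055,"spin":0},{"hand":0.005,"x":0.048,"y":0.0168,"z":0.08,"spin":0},{"hand":0.005,"x":0.048,"y":0.0168,"z":0.105,"spin":0},{"hand":0.005,"x":0.048,"y":0.0168,"z":0.125,"spin":0},{"hand":0.005,"x":0.048,"y":0.0168,"z":0.135,"spin":0},{"hand":0.005,"x":0.048,"y":0.0168,"z":0.138,"spin":0},{"hand":0.005,"x":0.048,"y":0.0168,"z":0.138,"spin":0}]'
python3 - <<'E'
from h import *
edges('t13.png');w=cam('wrist');save(w,'w13.png');s=cam('scene');save(s,'s13.png')
A=cv2.imread('pics/w13.png');B=cv2.imread('pics/s13.png')
o=np.zeros((600,800,3),np.uint8)
o[:600,:500]=cv2.resize(A[0:150,260:385],None,fx=4,fy=4,interpolation=cv2.INTER_CUBIC)
o[:300,500:]=cv2.resize(B[170:290,260:380],(300,300),interpolation=cv2.INTER_CUBIC)
cv2.imwrite('pics/c13.png',o)
E
```

```text
t: 19.75
eef_pos: [695.0, 83.8, 273.4]
tcp_rot: [-3.141, -0.0, 1.906]
ft_force: [-0.7, 0.3, -0.9]
opening: 0.148
+x edge [(27.0, 55.5, -27.0), (35.0, 55.5, -64.0), (43.0, 58.0, -79.0)]
+y edge []
-y edge [(0.0, -19.2, -44.0), (8.0, -19.8, -58.0), (16.0, -20.0, -73.0), (24.0, -19.5, -79.0), (32.0, -19.8, -70.0), (40.0, -20.0, -49.0)]
eef [694.8  83.8 272.5] F [-0.4  0.1 -0.6] t 19.8
```

View pics/c13.png

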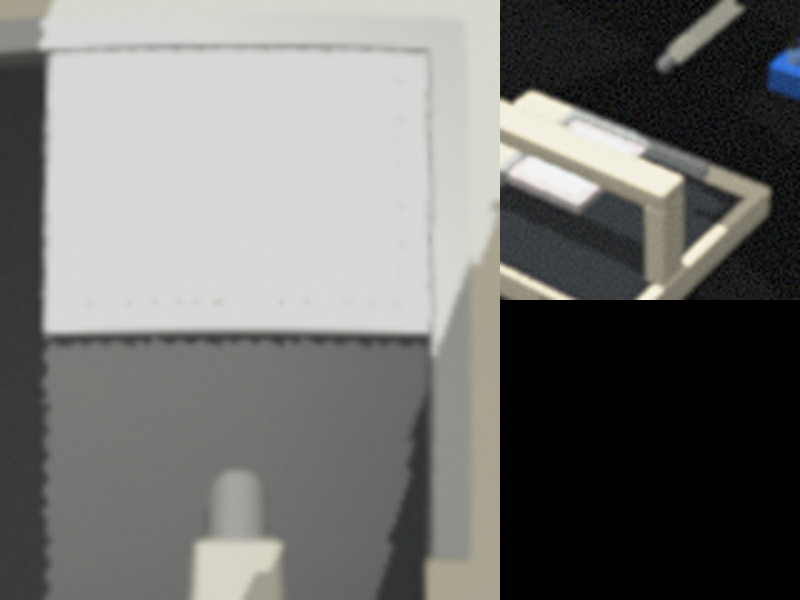

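```bash
python3 - <<'E'
from h import *
for f in ('w9','w13'):
    g=cv2.cvtColor(cv2.imread(f'pics/{f}.png'),cv2.COLOR_BGR2GRAY)
    for v in (18,30,45,60,75,85): print(f,v,g[v,358:378].tolist())
g=cv2.cvtColor(cv2.imread('pics/w13.png'),cv2.COLOR_BGR2GRAY)
for u in (280,300,320,340,355): print(u,g[6:20,u].tolist())
E
```

```text
w9 18 [95, 96, 96, 91, 86, 81, 90, 91, 108, 157, 195, 204, 204, 203, 203, 203, 202, 203, 207, 212]
w9 30 [100, 100, 100, 99, 100, 99, 97, 95, 106, 154, 191, 205, 207, 207, 206, 206, 205, 205, 207, 212]
w9 45 [215, 215, 215, 216, 216, 215, 216, 215, 211, 201, 202, 209, 210, 210, 209, 209, 208, 209, 210, 212]
w9 60 [216, 215, 211, 214, 216, 216, 216, 216, 208, 185, 192, 209, 213, 214, 213, 213, 213, 212, 212, 213]
w9 75 [216, 216, 215, 216, 216, 216, 216, 216, 213, 201, 193, 209, 216, 216, 213, 199, 165, 145, 143, 149]
w9 85 [216, 216, 215, 216, 216, 216, 216, 216, 215, 208, 199, 199, 174, 149, 143, 142, 143, 143, 143, 148]
w13 18 [214, 215, 215, 215, 215, 215, 215, 213, 203, 186, 198, 204, 203, 203, 203, 203, 203, 203, 207, 212]
w13 30 [214, 213, 212, 214, 215, 215, 215, 211, 199, 192, 202, 207, 206, 207, 206, 206, 206, 205, 207, 211]
w13 45 [215, 215, 216, 216, 215, 215, 216, 215, 210, 195, 198, 208, 210, 209, 209, 209, 209, 209, 210, 213]
w13 60 [216, 214, 211, 213, 216, 216, 216, 215, 206, 183, 203, 213, 214, 214, 213, 213, 213, 212, 212, 213]
w13 75 [212, 212, 215, 216, 216, 216, 216, 216, 214, 203, 196, 210, 216, 215, 210, 192, 158, 143, 143, 150]
w13 85 [85, 80, 68, 64, 66, 75, 76, 71, 77, 121, 179, 192, 169, 148, 143, 143, 143, 142, 145, 151]
280 [214, 215, 215, 214, 213, 202, 185, 204, 214, 215, 215, 215, 215, 215]
300 [215, 215, 214, 214, 204, 174, 191, 210, 215, 215, 215, 215, 215, 215]
320 [213, 213, 213, 213, 203, 171, 190, 211, 215, 215, 215, 215, 215, 215]
340 [208, 208, 209, 209, 199, 167, 181, 208, 214, 215, 215, 215, 215, 215]
355 [204, 204, 205, 205, 201, 188, 184, 207, 214, 216, 215, 215, 215, 215]
```

Carrier is flush on both stops: the seams are thin and even at crop (430,50-330) and (45-430,48), and the stick's tilt in the grip is unchanged. Now I return the stick.

```bash
python3 -m handwheel '[{"hand":0.005,"x":-0.003,"y":-0.009,"z":0,"spin":-0.4},{"hand":0.005,"x":-0.008,"y":-0.026,"z":0,"spin":-1.2},{"hand":0.005,"x":-0.015,"y":-0.051,"z":0,"spin":-2.3},{"hand":0.005,"x":-0.023,"y":-0.077,"z":0,"spin":-3.5},{"hand":0.005,"x":-0.031,"y":-0.104,"z":0,"spin":-4.7},{"hand":0.005,"x":-0.039,"y":-0.13,"z":0,"spin":-5.9},{"hand":0.005,"x":-0.047,"y":-0.157,"z":0,"spin":-7.1},{"hand":0.005,"x":-0.055,"y":-0.184,"z":0,"spin":-8.3},{"hand":0.005,"x":-0.063,"y":-0.21,"z":0,"spin":-9.5},{"hand":0.005,"x":-0.071,"y":-0.237,"z":0,"spin":-10.7},{"hand":0.005,"x":-0.079,"y":-0.263,"z":0,"spin":-11.9},{"hand":0.005,"x":-0.087,"y":-0.29,"z":0,"spin":-13.1},{"hand":0.005,"x":-0.095,"y":-0.317,"z":0,"spin":-14.3},{"hand":0.005,"x":-0.103,"y":-0.343,"z":0,"spin":-15.5},{"hand":0.005,"x":-0.111,"y":-0.37,"z":0,"spin":-16.7},{"hand":0.005,"x":-0.119,"y":-0.397,"z":0,"spin":-17.9},{"hand":0.005,"x":-0.126,"y":-0.42,"z":0,"spin":-19},{"hand":0.005,"x":-0.132,"y":-0.439,"z":0,"spin":-19.8},{"hand":0.005,"x":-0.135,"y":-0.451,"z":0,"spin":-20.4},{"hand":0.005,"x":-0.1368,"y":-0.456,"z":0,"spin":-20.6}]'
python3 - <<'E'
from h import *
import time
cam('top');w=cam('wrist');save(w,'w14.png');s=state();print(s['eef_pos'],s['tcp_rot'])
for f in ('w3','w14'):
    g=cv2.cvtColor(cv2.imread(f'pics/{f}.png'),cv2.COLOR_BGR2GRAY).astype(int)
    for v in (110,150,190,215): 
        e=np.diff(g[v,260:380]);print(f,v,[(260+int(i),int(e[i])) for i in np.where(abs(e)>20)[0]])
    print(f,g[100:140,319].tolist())
E
```

```text
t: 21.57
eef_pos: [557.0, -374.3, 272.7]
tcp_rot: [-3.141, 0.001, 0.102]
ft_force: [-0.4, -0.0, 0.1]
opening: 0.146
[ 557.53844571 -372.93901316  272.92801237] [-3.14081398e+00  7.43242993e-04  1.06766631e-01]
w3 110 [(284, 33), (285, 36), (350, -31), (351, -24)]
w3 150 [(283, 54), (284, 68), (285, 37), (296, -36), (297, -25), (306, 49), (307, 44), (329, -28), (330, -43), (331, -34), (350, -33), (351, -49), (352, -25)]
w3 190 [(283, 26), (284, 67), (285, 59), (286, 27), (296, -32), (297, -22), (305, 34), (306, 29), (331, -27), (332, -34), (350, -40), (351, -43)]
w3 215 [(284, 48), (285, 64), (286, 47), (287, 21), (348, -22), (349, -47), (350, -62), (351, -42)]
w3 [27, 27, 28, 28, 28, 25, 26, 29, 46, 89, 130, 150, 158, 160, 160, 159, 159, 164, 172, 175, 176, 176, 176, 176, 176, 176, 176, 176, 176, 176, 176, 179, 187, 201, 228, 253, 254, 255, 255, 255]
w14 110 [(284, 54), (285, 47), (351, -36), (352, -46), (353, -26)]
w14 150 [(284, 55), (285, 70), (286, 38), (295, -32), (296, -24), (306, 47), (307, 45), (329, -26), (330, -43), (331, -41), (351, -37), (352, -47), (353, -26)]
w14 190 [(285, 67), (286, 64), (287, 30), (296, -35), (305, 33), (306, 29), (331, -24), (332, -37), (351, -37), (352, -47), (353, -21)]
w14 215 [(285, 41), (286, 65), (287, 54), (288, 25), (350, -34), (351, -53), (352, -58), (353, -28)]
w14 [26, 28, 31, 28, 29, 29, 33, 56, 101, 140, 156, 162, 162, 162, 163, 162, 160, 162, 171, 178, 178, 178, 178, 178, 178, 178, 178, 178, 178, 178, 181, 192, 206, 216, 228, 247, 254, 255, 255, 255]
```

```bash
python3 -m handwheel '[{"hand":0.005,"x":0,"y":0,"z":0,"spin":0},{"hand":0.005,"x":0,"y":0,"z":0,"spin":0},{"hand":0.005,"x":0,"y":0,"z":0,"spin":0}]'; python3 -c "
from h import *
for i in range(3): cam('top');s=state();print(s['eef_pos'].round(2),s['tcp_rot'].round(4))"
```

```text
t: 21.92
eef_pos: [558.6, -371.3, 273.7]
tcp_rot: [-3.142, -0.0, 0.11]
ft_force: [0.6, 0.4, -0.6]
opening: 0.146
[ 558.63 -371.42  273.75] [ 3.1416e+00 -2.0000e-04  1.0980e-01]
[ 558.59 -371.53  273.77] [ 3.1415e+00 -2.0000e-04  1.0960e-01]
[ 558.55 -371.66  273.74] [ 3.1415e+00 -2.0000e-04  1.0940e-01]
```

```bash
python3 -m handwheel '[{"hand":0.005,"x":-0.0001,"y":-0.0002,"z":-0.01,"spin":0},{"hand":0.005,"x":-0.0001,"y":-0.0002,"z":-0.025,"spin":0},{"hand":0.005,"x":-0.0001,"y":-0.0002,"z":-0.045,"spin":0},{"hand":0.005,"x":-0.0001,"y":-0.0002,"z":-0.065,"spin":0},{"hand":0.005,"x":-0.0001,"y":-0.0002,"z":-0.08,"spin":0},{"hand":0.005,"x":-0.0001,"y":-0.0002,"z":-0.09,"spin":0},{"hand":0.005,"x":-0.0001,"y":-0.0002,"z":-0.098,"spin":0},{"hand":0.005,"x":-0.0001,"y":-0.0002,"z":-0.105,"spin":0},{"hand":0.005,"x":-0.0001,"y":-0.0002,"z":-0.112,"spin":0},{"hand":0.005,"x":-0.0001,"y":-0.0002,"z":-0.118,"spin":0},{"hand":0.005,"x":-0.0001,"y":-0.0002,"z":-0.124,"spin":0},{"hand":0.005,"x":-0.0001,"y":-0.0002,"z":-0.129,"spin":0},{"hand":0.005,"x":-0.0001,"y":-0.0002,"z":-0.134,"spin":0},{"hand":0.005,"x":-0.0001,"y":-0.0002,"z":-0.138,"spin":0},{"hand":0.005,"x":-0.0001,"y":-0.0002,"z":-0.142,"spin":0},{"hand":0.005,"x":-0.0001,"y":-0.0002,"z":-0.145,"spin":0},{"hand":0.005,"x":-0.0001,"y":-0.0002,"z":-0.147,"spin":0},{"hand":0.005,"x":-0.0001,"y":-0.0002,"z":-0.149,"spin":0},{"hand":0.005,"x":-0.0001,"y":-0.0002,"z":-0.149,"spin":0}]'
```

```text
t: 23.65
eef_pos: [558.1, -372.3, 124.3]
tcp_rot: [-3.141, 0.0, 0.108]
ft_force: [0.3, 0.1, -0.5]
opening: 0.148
```

Down without contact force; lower 1 mm more, then open.

```bash
python3 -m handwheel '[{"hand":0.005,"x":0,"y":0,"z":-0.0005,"spin":0},{"hand":0.005,"x":0,"y":0,"z":-0.001,"spin":0},{"hand":0.005,"x":0,"y":0,"z":-0.001,"spin":0},{"hand":0.018,"x":0,"y":0,"z":-0.001,"spin":0},{"hand":0.03,"x":0,"y":0,"z":-0.001,"spin":0},{"hand":0.05,"x":0,"y":0,"z":-0.001,"spin":0},{"hand":0.07,"x":0,"y":0,"z":-0.001,"spin":0},{"hand":0.095,"x":0,"y":0,"z":-0.001,"spin":0},{"hand":0.095,"x":0,"y":0,"z":-0.001,"spin":0},{"hand":0.095,"x":0,"y":0,"z":-0.001,"spin":0},{"hand":0.095,"x":0,"y":0,"z":-0.001,"spin":0},{"hand":0.095,"x":0,"y":0,"z":-0.001,"spin":0},{"hand":0.095,"x":0,"y":0,"z":-0.001,"spin":0},{"hand":0.095,"x":0,"y":0,"z":-0.001,"spin":0},{"hand":0.095,"x":0,"y":0,"z":-0.001,"spin":0}]'
python3 -m handwheel '[{"hand":0.095,"x":0,"y":0,"z":0.01,"spin":0},{"hand":0.095,"x":0,"y":0,"z":0.03,"spin":0},{"hand":0.095,"x":0,"y":0,"z":0.06,"spin":0},{"hand":0.095,"x":0,"y":0,"z":0.09,"spin":0},{"hand":0.095,"x":0,"y":0,"z":0.12,"spin":0},{"hand":0.095,"x":0,"y":0,"z":0.15,"spin":0},{"hand":0.095,"x":-0.03,"y":-0.03,"z":0.17,"spin":0},{"hand":0.095,"x":-0.06,"y":-0.06,"z":0.17,"spin":0},{"hand":0.095,"x":-0.09,"y":-0.09,"z":0.17,"spin":0},{"hand":0.095,"x":-0.12,"y":-0.12,"z":0.17,"spin":0},{"hand":0.095,"x":-0.14,"y":-0.14,"z":0.17,"spin":0},{"hand":0.095,"x":-0.14,"y":-0.14,"z":0.17,"spin":0},{"hand":0.095,"x":-0.14,"y":-0.14,"z":0.17,"spin":0}]'
python3 - <<'E'
from h import *
edges('t15.png');b=cam('scene');save(b,'s15.png')
a=[cv2.imread(f'pics/{n}.png') for n in ('top0','t15','scene0','s15')]
# stick/bystander comparison
for i,j,nm,box in ((0,1,'rest',(435,270,545,325)),(2,3,'restS',(80,260,190,345)),(0,1,'rack',(140,275,190,332)),(0,1,'bottle',(165,180,215,230)),(0,1,'beaker',(403,198,446,240)),(2,3,'beakerS',(205,295,255,358)),(2,3,'bottleS',(415,190,460,265))):
    x0,y0,x1,y1=box;print(nm,np.abs(a[i][y0:y1,x0:x1].astype(int)-a[j][y0:y1,x0:x1]).mean().round(1))
c=lambda im,x0,y0,w,h,k:cv2.resize(im[y0:y0+h,x0:x0+w],None,fx=k,fy=k,interpolation=cv2.INTER_CUBIC)
o=np.zeros((600,800,3),np.uint8)
def put(im,x,y): h,w=im.shape[:2];o[y:y+h,x:x+w]=im[:600-y,:800-x]
put(c(a[1],140,120,410,255,1.3),0,0);put(c(a[2],80,260,110,85,2.3),545,0);put(c(a[3],80,260,110,85,2.3),545,200);put(c(a[1],245,210,150,165,1.6),0,335);put(c(a[3],205,195,170,115,2.2),250,335)
cv2.imwrite('pics/c15.png',o)
E
```

```text
t: 24.9
eef_pos: [558.2, -372.4, 123.7]
tcp_rot: [3.142, -0.0, 0.108]
ft_force: [0.1, -0.0, 0.7]
opening: 0.904
t: 25.98
eef_pos: [416.7, -513.6, 294.3]
tcp_rot: [3.141, -0.0, 0.105]
ft_force: [-0.1, 0.1, -0.4]
opening: 1.0
+x edge []
+y edge [(0.0, 64.2, -29.0), (8.0, 64.2, -35.0)]
-y edge [(0.0, -19.5, -44.0), (8.0, -19.8, -58.0), (16.0, -20.0, -73.0), (24.0, -19.5, -80.0), (32.0, -19.8, -70.0), (40.0, -19.8, -44.0), (48.0, -19.5, -57.0), (56.0, -19.8, -62.0), (64.0, -20.0, -71.0)]
eef [ 417.8 -512.6  294.2] F [0.5 0.8 1. ] t 26.0333
rest 9.9
restS 8.4
rack 1.0
bottle 0.9
beaker 1.0
beakerS 4.5
bottleS 4.7
```

View pics/c15.png

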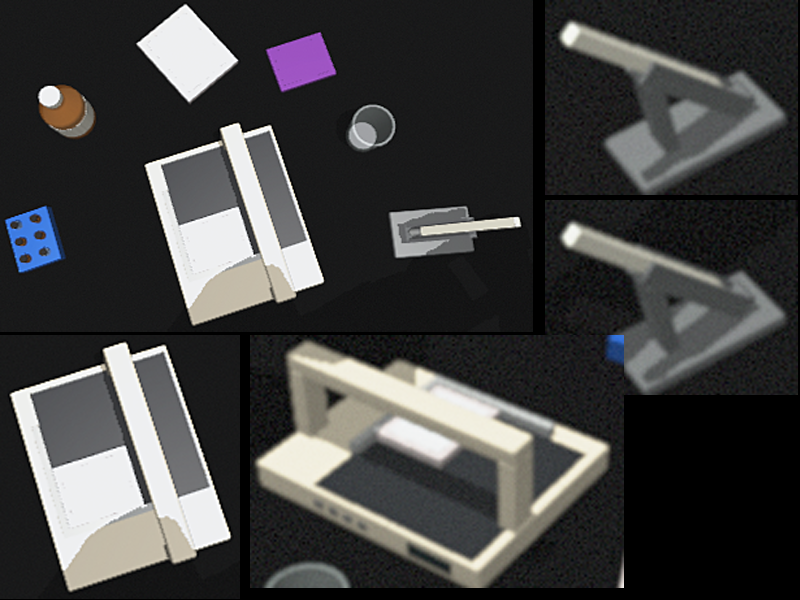

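The stick is home in the rest exactly as it was at the start, the carrier is in the corner, and the bystanders haven't moved.

```bash
python3 -c "
from cell import *
print(job_done())"
```

```text
the job is handed in; nothing more can be done
None
```

I took the stick at its 40° lean and pushed the carrier's -x edge under the bar until it sat square on the long stop. I then turned the stick and pushed the -y edge until the carrier met the short stop, at about 4 N. The stick went back in its rest and the job was handed in at about 26 s.

- **Carrier:** The close view taken right after the last push showed thin, even seams on both stops, which I judge to be under 0.3 mm of gap. In the final top view the -y edge lies straight and square, within 0.5 mm of home. I could not re-measure the +x and +y edges from the top camera then, because they no longer stand out from the stops.
- **Stick:** It lies in the rest as at the start, by eye in the before and after scene pictures. The pixel differences over the rest (8 to 10 grey levels) are higher than elsewhere, and I put that down to changed shadows.
- **Rack, bottle and beaker:** Their pictures match the start, differing by about 1 grey level in the top view.
- **Gripper and force:** The gripper could only spin about the vertical here, so it gripped the stick without tilting. The highest reading I saw was about 4.5 N.

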